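# Pull the failed cell from the test rack

### The job

The red battery cell in the grey test rack has failed its test. Take it straight up out of the rack, with the fingers going down into the wide gaps on either side of it and without pushing against the rack or the other cells, and stand it upright on the floor of the yellow tub. Leave the loose green cell standing where it is.

Things in the scene. Friction and masses are not known exactly. Their poses are not given: they have to be found in the camera images.
- cell_red: Failed cell: loose upright cylinder, red wrap, 21 mm diameter, 70 mm long, about 70 g. Origin: centre of its underside, z up along it. It stands loosely in a square pocket of the rack (25 mm wide, 18 mm deep), underside 10 mm and top 80 mm above the table. Its two close neighbours are 34 mm away centre to centre along the rack's x; the wide gaps lie along the rack's y.
- cell_green: The other loose cell, same size and shape but with a green wrap and no cap, in the rack's other pocket, 62 mm from the red cell. It stays there.
- rack: Grey rack fixed to the table, block 120 (x) by 232 (y) by 28 mm high; origin: centre of underside. 3 by 4 cells, 34 mm apart along x, 62 along y. Pockets of the loose cells: x 0, y -31 and +31 mm. The ten others, blue or green, are locked, with black caps 25 mm wide, 84 mm high. Fingers fit beside a loose cell only along y, opened partly (about 45 mm): free gaps 11 mm along x, 39 to 41 mm along y.
- tub_yellow: Round yellow tub fixed to the table, right (-y) of the rack: 56 mm outside diameter, about 50 mm inside, 20 mm high, floor 3 mm above the table. Origin: centre of its underside. An equal blue tub nearby is not wanted. A bin 140 mm high stands at the table's right edge; other things lie on the far side.

How it is judged:
On the way:
1. the red cell has been lifted clear of the rack (z of cell_red in the frame of rack above 0.04 m), for 0.1 s.
At the end, for the whole second after the job is handed in: The red cell stands at rest on the floor of the yellow tub (underside within 18 mm of the tub's axis and no more than 8 mm above the table), upright within 10 degrees, and the loose green cell still stands upright within 10 degrees and within 15 mm of where it was in the rack (horizontal distance between cell_red and tub_yellow below 0.018 m and z of cell_red in the frame of tub_yellow below 0.008 m and angle between each of cell_red, cell_green's own z axis and vertical below 0.17 rad and linear speed of cell_red below 0.02 m/s and distance of cell_green from where it was at the start of the episode below 0.015 m); the robot touches nothing.
It fails at once if the rack or one of its locked cells is pushed with more than 15 N by the fingers or the arm (contact force between any of the fingers, the arm and rack above 15 N).
It fails at once if the loose green cell is moved by more than 15 mm (distance of cell_green from where it was at the start of the episode above 0.015 m).
It also fails if it takes over 40 s, if anything falls off the work surface, if the arm or the gripper's body presses on something with over 40 N, if the wrist force passes 120 N, or if a joint passes its speed limit or range.

### The arm

A 6-joint arm with a two-finger parallel gripper is mounted at the origin on the work surface. World frame = base frame: x ahead of the robot, y to its left, z up, the work surface at z = 0. Lengths are in m, angles in rad, forces in N, time in s.
With the tool pointing down it reaches from about 0.3 to 0.875 m from the base axis. Payload 6.4 kg.
Tool frame: the origin (TCP) lies midway between the tips of the shut fingers; the grasp point (between the pads) lies 19 mm behind it; x points along the fingers, y is the direction in which the jaws open and shut, and the axes are right-handed (so a half turn about x gives the same grasp; the last joint's range is limited). The gripper opens to 85 mm and grips with 20 to 120 N. Pads are 22 mm wide; open, the fingers measure 114 mm over their backs; the gripper's body (76 mm by 85 mm) begins 54 mm behind the grasp point. The pads swing forward as they close: fully open they stand 13 mm farther back than shut.
Start: joints at [-1.501, 0.181, 1.607, -0, 1.354, -0.206], TCP at [0.157, -0.553, 0.231] pointing down, gripper open.
Joint ranges: [-2.99, 2.99], [-0.89, 2.07], [0.3, 2.58], [-1.14, 4.28], [0, 2.63], [-3.12, 3.12]. Speed limits (rad/s): [2.57, 2.57, 3.01, 3.14, 3.14, 3.14].

### API

Orientations are given as a unit quaternion [w, x, y, z].
In Python, from bench import ctrl gives the robot as it stands.
- The arm moves only by the tool step_arm, never from a script. Its argument "motion" is a list of rows, each a list of 7 numbers: the shift along the tool's x, y, z in mm, then the turn, a rotation vector about the tool's x, y, z in degrees, then the closure in counts, from 0 (fully open) to 255 (shut). In form: [[tx, ty, tz, rx, ry, rz, hand], ...]. A call has 1 to 10 rows; each row is the pose to reach, as a shift and turn from the pose commanded when the call began, along the tool's axes at that moment; what a row does not reach only later rows make up. A row lasts 1/8 s, in which the tool goes at most 62.5 mm and 10.7 degrees, less where a joint would pass 70% of its speed; a pose out of reach is approached as far as the arm can. A call with a gripper value outside its range is refused whole. The fingers move at their own pace and stop on an object; the grip force is fixed at half the most. Time passes only in rows, so rows that repeat a pose let the fingers close. It gives the time, the measured TCP pose, the force and the opening at its end, in the units of the state.
- ctrl.get_obs(): the state, without advancing time (a new reading comes with each control period).
- ctrl.camera(name): name is "side" or "top" or "wrist"; returns (picture, depth): 384x512x3 uint8, red, green, blue; 384x512 float32, m along the optical axis (not along the pixel's ray), 0 where there is no reading.
- ctrl.camera_info(name): a dict with "fx", "fy", "cx", "cy" (pixels), "dist_coeffs" ([k1, k2, p1, p2, k3] as OpenCV has them; the pictures are not rectified), "T" (4x4, takes a point from camera to world coordinates); the wrist camera has in their place "hand_eye" (4x4, takes a point from camera to tool coordinates, whose origin is the TCP and whose axes are the tool frame's). Camera axes: x right, y down, z forward; pixel columns grow to the right and rows downward; lengths in m; the calibration is good to about 2 mm. A picture is of the moment at which its call begins: read the wrist's pose just before it. camera_info takes no time and is no camera call.
- ctrl.hand_in(): hands the job in, once; it reports no verdict.
The state is a dict: "time_s": time; "q": joint angles; "dq": joint speeds; "joint_efforts": joint torques, N m; "eef_pos": TCP position; "eef_rot": TCP orientation; "wrist_force": force on the tool from outside, world axes, zero at the start; "torque": the same for the moment, N m; "opening": opening from 0.0 (shut) to 1.0 (fully open).
Only numpy, scipy, OpenCV 4.12 (cv2) and the standard library are available. Lean on these libraries where they do the work, as an engineer would, in place of code of your own. Each camera call takes 0.05 s, during which the arm holds its last target. There are 200 camera calls.

## Working session

There is one attempt and no reset: what is moved stays moved. The work goes in short steps, Python scripts to look and compute and a tool call to move; the robot and the scene stay as the last step left them, time stands still between calls to the robot, and variables do not carry over. Pictures are saved under pics/ and viewed, about 8 in all and at most 12, crops included, and the job is handed in when it is done.

Besides the shell and the picture viewer there is one more tool, called after ">>>" as name([rows], argument=value, ...), one row to a line, values as JSON. step_arm: Moves the arm, as the interface text tells. Its arguments: {"type":"object","properties":{"motion":{"type":"array","items":{"type":"array","items":{"type":"number"}}}},"required":["motion"]}

```bash
mkdir -p pics; cat > h.py <<'E'
import numpy as np, cv2
from scipy.spatial.transform import Rotation as R
from bench import ctrl
def tool():
    o=ctrl.get_obs(); T=np.eye(4); q=o["eef_rot"]
    T[:3,:3]=R.from_quat([q[1],q[2],q[3],q[0]]).as_matrix(); T[:3,3]=o["eef_pos"]; return T
def shot(name):
    i=ctrl.camera_info(name); T=tool()@np.array(i["hand_eye"]) if name=="wrist" else np.array(i["T"])
    p,d=ctrl.camera(name); return p,d,i,T
def K(i): return np.array([[i["fx"],0,i["cx"]],[0,i["fy"],i["cy"]],[0,0,1.]]),np.array(i["dist_coeffs"],float)
def onplane(uv,z,i,T):
    uv=np.asarray(uv,float).reshape(-1,1,2); k,d=K(i)
    r=np.c_[cv2.undistortPoints(uv,k,d).reshape(-1,2),np.ones(len(uv))]@T[:3,:3].T
    return T[:3,3]+r*((z-T[2,3])/r[:,2:])
def save(n,p): cv2.imwrite("pics/"+n+".png",cv2.cvtColor(p,cv2.COLOR_RGB2BGR))
E
python3 - <<'E'
from h import *
o=ctrl.get_obs();print(o["time_s"],o["eef_pos"],o["eef_rot"],o["opening"]);print(tool().round(3))
for n in("top","wrist"):
    p,d,i,T=shot(n);save(n+"0",p);print(n,T.round(3).tolist(),i)
    np.savez(n+"0.npz",p=p,d=d,T=T)
a=cv2.imread("pics/top0.png");b=cv2.imread("pics/wrist0.png")
E
```

```text
0.0 [ 0.15655539 -0.55270232  0.23039107] [ 0.09658707  0.70043689  0.09781962 -0.70035021] 1.0022629418213358
[[-0.     0.272 -0.962  0.157]
 [ 0.002 -0.962 -0.272 -0.553]
 [-1.    -0.002 -0.     0.23 ]
 [ 0.     0.     0.     1.   ]]
top [[0.11, -0.973, 0.203, 0.332], [-0.994, -0.108, 0.021, -0.103], [0.002, -0.204, -0.979, 0.986], [0.0, 0.0, 0.0, 1.0]] {'fx': 402.329042321646, 'fy': 402.329042321646, 'cx': 254.20039723520367, 'cy': 194.0507567245133, 'dist_coeffs': array([0.03358633, 0.        , 0.        , 0.        , 0.        ]), 'T': array([[ 0.11029718, -0.97303719,  0.20256644,  0.33164276],
       [-0.99389693, -0.108361  ,  0.02065868, -0.10278353],
       [ 0.00184864, -0.20360876, -0.97905059,  0.98635428],
       [ 0.        ,  0.        ,  0.        ,  1.        ]])}
wrist [[0.272, -0.917, -0.291, 0.232], [-0.962, -0.26, -0.08, -0.532], [-0.003, 0.302, -0.953, 0.373], [0.0, 0.0, 0.0, 1.0]] {'fx': 265.5856743340356, 'fy': 265.5856743340356, 'cx': 249.28468181793474, 'cy': 191.8323614716299, 'dist_coeffs': array([-0.01629683,  0.        ,  0.        ,  0.        ,  0.        ]), 'hand_eye': array([[ 8.35555002e-04, -3.02201412e-01,  9.53243730e-01,
        -1.42297076e-01],
       [ 9.99999599e-01, -5.48653199e-05, -8.93931969e-04,
         3.98383315e-04],
       [ 3.22447526e-04,  9.53244094e-01,  3.02201245e-01,
        -7.77702360e-02],
       [ 0.00000000e+00,  0.00000000e+00,  0.00000000e+00,
         1.00000000e+00]])}
```

View pics/top0.png

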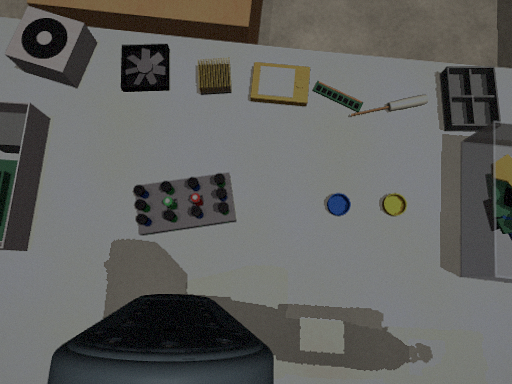

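The top view shows the grey rack around (185,203), with the red cell at (196,198) and the loose green one at (169,202). The blue tub is at (338,205), the yellow tub at (394,205) and the tall bin at the right.

```bash
python3 - <<'E'
from h import *
s=np.load("top0.npz");p=s["p"];T=s["T"];i=ctrl.camera_info("top")
h=cv2.cvtColor(p,cv2.COLOR_RGB2HSV)
def blob(m,box):
    x0,y0,x1,y1=box;k=np.zeros(m.shape,np.uint8);k[y0:y1,x0:x1]=m[y0:y1,x0:x1];return k
red=blob(((h[...,0]<8)|(h[...,0]>172))&(h[...,1]>110)&(h[...,2]>60),(130,170,240,240))
grn=blob((h[...,0]>50)&(h[...,0]<85)&(h[...,1]>100)&(h[...,2]>60),(155,185,185,215))
yel=blob((h[...,0]>20)&(h[...,0]<35)&(h[...,1]>100),(370,180,420,230))
for n,m,z in(("red",red,.08),("green",grn,.08),("yel",yel,.02)):
    ys,xs=np.nonzero(m); c,r=cv2.minEnclosingCircle(np.c_[xs,ys].astype(np.float32))
    print(n,len(xs),np.mean(xs),np.mean(ys),c,r,onplane([c],z,i,T).round(4))
# black caps
g=blob(h[...,2]<45,(130,168,240,238)); n,_,st,ce=cv2.connectedComponentsWithStats(g.astype(np.uint8))
for k in range(1,n):
    if st[k,4]>25: print(st[k].tolist(),ce[k].round(1),onplane([ce[k]],.084,i,T).round(3)[0])
gm=blob((h[...,1]<60)&(h[...,2]<150),(125,165,245,240)); gm=cv2.morphologyEx(gm.astype(np.uint8),cv2.MORPH_CLOSE,np.ones((9,9)))
cs=max(cv2.findContours(gm,0,1)[0],key=cv2.contourArea); b=cv2.boxPoints(cv2.minAreaRect(cs));print(b,onplane(b,.028,i,T).round(3))
save("crop0",cv2.resize(p[165:245,125:245],None,fx=6,fy=6,interpolation=cv2.INTER_CUBIC))
E
```

```text
red 44 195.22727272727272 197.27272727272728 (195.0, 197.0) 4.472236156463623 [[0.4973 0.0506 0.08  ]]
green 38 167.52631578947367 201.26315789473685 (167.5, 201.0) 4.609872341156006 [[0.4811 0.1117 0.08  ]]
yel 378 394.037037037037 204.23015873015873 (394.3951110839844, 204.597900390625) 11.892233848571777 [[ 0.5433 -0.4241  0.02  ]]
[214, 174, 15, 41, 345] [221.  193.5] [ 0.511 -0.008  0.084]
[187, 178, 13, 13, 117] [193.  183.6] [0.527 0.059 0.084]
[160, 181, 14, 14, 129] [166.6 187.6] [0.511 0.118 0.084]
[134, 185, 15, 13, 131] [140.5 191.3] [0.496 0.175 0.084]
[135, 199, 15, 13, 134] [141.9 205.4] [0.464 0.167 0.084]
[162, 199, 15, 23, 184] [170.4 212.6] [0.455 0.1   0.084]
[190, 202, 13, 16, 128] [196.  210.8] [0.465 0.043 0.084]
[136, 214, 16, 12, 129] [143.1 219.6] [0.432 0.159 0.084]
[[125. 165.]
 [244. 165.]
 [244. 239.]
 [125. 239.]] [[ 0.567  0.241  0.028]
 [ 0.6   -0.049  0.028]
 [ 0.419 -0.071  0.028]
 [ 0.388  0.209  0.028]]
```

View pics/crop0.png

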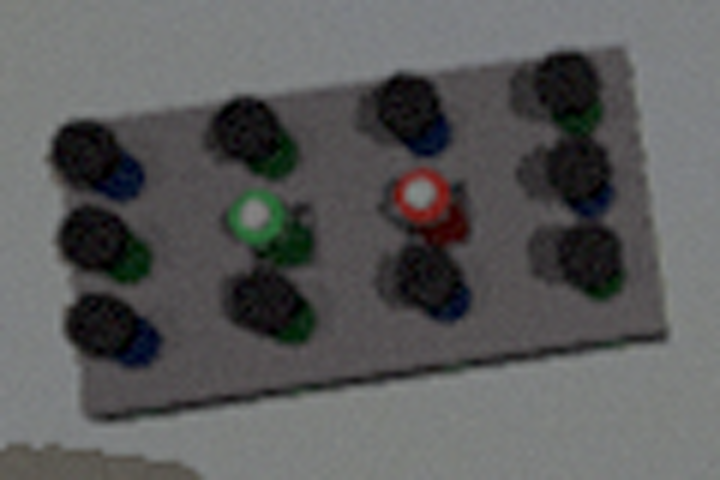

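The crop shows the red cell with its white top centre at about (195,197) in full-frame pixels and the green one at (168,201). Each has capped cells around it. The rack is yawed about 15°, so the tool is nearly aligned already. I'll move to hover over the red cell and set the opening partly closed.

>>> step_arm([
  [0,-44,-44,0,0,0,100],
  [0,-88,-88,0,0,0,100],
  [0,-132,-132,0,0,0,100],
  [0,-176,-176,0,0,0,100],
  [0,-220,-220,0,0,0,100],
  [0,-264,-264,0,0,0,100],
  [0,-308,-308,0,0,0,100],
  [0,-352,-352,0,0,0,100],
  [0,-396,-396,0,0,0,100],
  [0,-440,-440,0,0,0,100],
])

```text
time_s: 1.35
eef_pos: [0.4607, -0.008, 0.2313]
eef_rot: [0.097, 0.7, 0.097, -0.7]
wrist_force: [0.7, -1.0, -0.4]
opening: 0.606
```

>>> step_arm([
  [0,-28,-28,0,0,0,115],
  [0,-48,-52,0,0,0,115],
  [0,-48,-52,0,0,0,115],
  [0,-48,-52,0,0,0,115],
  [0,-48,-52,0,0,0,115],
])

```text
time_s: 1.98
eef_pos: [0.4967, 0.0494, 0.2312]
eef_rot: [-0.097, -0.7, -0.097, 0.701]
wrist_force: [1.3, 0.3, 0.4]
opening: 0.554
```

```bash
python3 - <<'E'
from h import *
print(tool().round(4).tolist(),ctrl.get_obs()["opening"])
p,d,i,T=shot("wrist");save("w1",p);np.savez("w1.npz",p=p,d=d,T=T)
E
```

```text
[[-0.0004, 0.2711, -0.9625, 0.4967], [-0.0002, -0.9625, -0.2711, 0.0494], [-1.0, 0.0001, 0.0004, 0.2312], [0.0, 0.0, 0.0, 1.0]] 0.5537137012482283
```

View pics/w1.png

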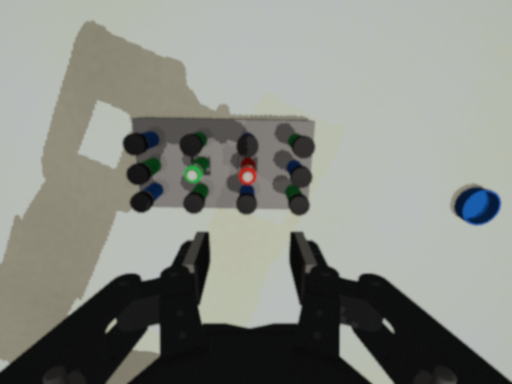

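The wrist view shows the red top at (247,176), in line between the fingertips at (203,235) and (297,235). The loose green cell is at (192,174), with capped cells around.

```bash
cat > m.py <<'E'
from h import *
def measure(s,i):
    p,T=s["p"],s["T"];h=cv2.cvtColor(p,cv2.COLOR_RGB2HSV)
    out={}
    cond={"red":((h[...,0]<8)|(h[...,0]>172))&(h[...,1]>110)&(h[...,2]>130),"green":(h[...,0]>50)&(h[...,0]<85)&(h[...,1]>100)&(h[...,2]>110)}
    for n,m in cond.items():
        k,_,st,ce=cv2.connectedComponentsWithStats(m.astype(np.uint8));j=1+np.argmax(st[1:,4]);lab=(_==j)
        ys,xs=np.nonzero(lab);c,r=cv2.minEnclosingCircle(np.c_[xs,ys].astype(np.float32))
        out[n]=onplane([c],.08,i,T)[0];print(n,st[j].tolist(),c,round(r,2),out[n].round(4))
    return out
E
python3 - <<'E'
from m import *
s=np.load("w1.npz");i=ctrl.camera_info("wrist");o=measure(s,i);T=tool()
v=o["green"]-o["red"];print("dist",np.linalg.norm(v),"rack yaw",np.degrees(np.arctan2(-v[0],v[1])),"tool yaw",np.degrees(np.arctan2(T[0,1],-T[1,1])))
d=np.linalg.inv(T)@np.r_[o["red"],1];print("red in tool mm",(d*1000).round(1))
h=cv2.cvtColor(s["p"],cv2.COLOR_RGB2HSV);m=np.zeros(h.shape[:2],np.uint8);m[125:220,110:320]=(h[125:220,110:320,2]<50)
n,l,st,ce=cv2.connectedComponentsWithStats(m)
for k in range(1,n):
    if st[k,4]>100:print(st[k].tolist(),(np.linalg.inv(T)@np.r_[onplane([ce[k]],.084,i,s["T"])[0],1]*1000).round(1)[1:3])
E
```

```text
red [239, 167, 18, 18, 168] (247.23809814453125, 175.4761962890625) 8.96 [0.5001 0.0527 0.08  ]
green [184, 165, 19, 19, 162] (192.78260803222656, 173.82608032226562) 9.25 [0.4852 0.1127 0.08  ]
dist 0.06188429386839081 rack yaw 13.925836855943208 tool yaw 15.71925468300032
red in tool mm [ 151.3   -2.3   -4.1 1000. ]
[124, 133, 34, 22, 461] [-121.2  -41. ]
[180, 134, 25, 28, 433] [-62.4 -39.8]
[237, 134, 19, 23, 346] [ -3.3 -39. ]
[289, 136, 24, 20, 272] [ 55.4 -39. ]
[128, 163, 30, 22, 438] [-121.8   -8.3]
[290, 165, 20, 23, 334] [56.  -4.8]
[131, 191, 23, 20, 344] [-124.4   24.8]
[184, 191, 20, 21, 320] [-63.8  25.4]
[238, 192, 17, 21, 296] [-3.7 26.3]
[289, 193, 18, 20, 265] [55.7 27.3]
```

>>> step_arm([
  [50,-2,-3,1.2,0,0,118],
  [95,-2,-3,1.2,0,0,118],
  [118,-2,-3,1.2,0,0,118],
  [118,-2,-3,1.2,0,0,118],
  [118,-2,-3,1.2,0,0,118],
])

```text
time_s: 2.65
eef_pos: [0.5003, 0.0525, 0.1146]
eef_rot: [0.09, 0.702, 0.089, -0.701]
wrist_force: [0.6, -0.5, -0.4]
opening: 0.537
```

```bash
python3 - <<'E'
from m import *
p,d,i,T=shot("wrist");save("w2",p);s=dict(p=p,d=d,T=T);np.savez("w2.npz",**s)
o=measure(s,i);T=tool();print(T.round(4).tolist(),ctrl.get_obs()["opening"])
v=o["green"]-o["red"];print("rack yaw",np.degrees(np.arctan2(-v[0],v[1])),"tool yaw",np.degrees(np.arctan2(T[0,1],-T[1,1])))
d=np.linalg.inv(T)@np.r_[o["red"],1];print("red in tool mm",(d*1000).round(1))
h=cv2.cvtColor(s["p"],cv2.COLOR_RGB2HSV);m=(h[...,2]<50).astype(np.uint8)
n,l,st,ce=cv2.connectedComponentsWithStats(m)
for k in range(1,n):
    if 300<st[k,4]<3000:print(st[k].tolist(),(np.linalg.inv(T)@np.r_[onplane([ce[k]],.084,i,s["T"])[0],1]*1000).round(1)[1:3])
E
```

```text
red [235, 208, 28, 25, 361] (248.6923065185547, 219.5) 13.92 [0.501  0.0529 0.08  ]
green [151, 207, 27, 25, 308] (163.59352111816406, 219.3201446533203) 14.09 [0.4857 0.1125 0.08  ]
[[0.0027, 0.2516, -0.9678, 0.5006], [-0.0004, -0.9678, -0.2516, 0.0525], [-1.0, 0.001, -0.0025, 0.1149], [0.0, 0.0, 0.0, 1.0]] 0.5397003771244374
rack yaw 14.450553222575836 tool yaw 14.571649519560026
red in tool mm [ 3.49e+01 -3.00e-01 -4.00e-01  1.00e+03]
[139, 157, 40, 37, 1114] [-60.9 -34.4]
[230, 157, 34, 37, 734] [ -2.6 -32.8]
[49, 159, 44, 34, 1117] [-120.6  -34.4]
[60, 204, 40, 33, 996] [-120.5   -1.6]
[70, 244, 38, 33, 874] [-120.7   31.2]
[234, 244, 28, 33, 680] [-1.5 30.6]
```

View pics/w2.png

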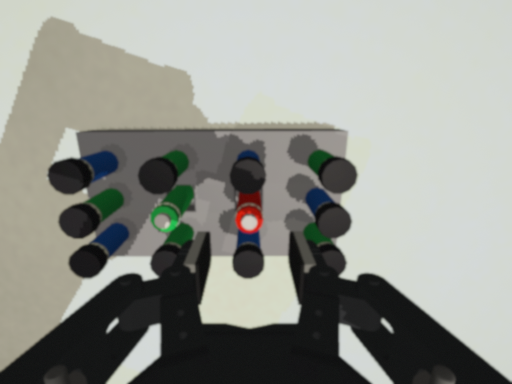

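Aligned within half a millimetre and 0.2°. The red top is at (249,220), centred between the fingers. I'll descend and close.

>>> step_arm([
  [20,0,0,0,0,0,118],
  [40,0,0,0,0,0,118],
  [60,0,0,0,0,0,118],
  [70,0,0,0,0,0,118],
  [70,0,0,0,0,0,118],
])

```text
time_s: 3.32
eef_pos: [0.4996, 0.053, 0.0436]
eef_rot: [0.09, 0.701, 0.09, -0.701]
wrist_force: [-0.5, 0.2, 0.5]
opening: 0.535
```

>>> step_arm([
  [0,0,0,0,0,0,140],
  [0,0,0,0,0,0,160],
  [0,0,0,0,0,0,180],
  [0,0,0,0,0,0,215],
  [0,0,0,0,0,0,240],
  [0,0,0,0,0,0,240],
  [0,0,0,0,0,0,240],
])

```text
time_s: 4.2
eef_pos: [0.4999, 0.053, 0.0438]
eef_rot: [0.09, 0.702, 0.09, -0.701]
wrist_force: [-1.7, 0.1, 5.7]
opening: 0.231
```

>>> step_arm([
  [-10,0,0,0,0,0,240],
  [-30,0,0,0,0,0,240],
  [-60,0,0,0,0,0,240],
  [-90,0,0,0,0,0,240],
  [-120,0,0,0,0,0,240],
  [-150,0,0,0,0,0,240],
  [-150,0,0,0,0,0,240],
])

```text
time_s: 5.08
eef_pos: [0.5011, 0.0528, 0.196]
eef_rot: [0.09, 0.703, 0.089, -0.7]
wrist_force: [0.1, -0.8, -1.1]
opening: 0.229
```

```bash
python3 - <<'E'
from h import *
print(tool().round(4).tolist(),ctrl.get_obs()["opening"])
p,d,i,T=shot("side");save("s1",p);np.savez("s1.npz",p=p,d=d,T=T);print(T.round(2).tolist())
E
```

```text
[[0.0053, 0.2522, -0.9677, 0.5011], [-0.0007, -0.9677, -0.2522, 0.0528], [-1.0, 0.002, -0.005, 0.196], [0.0, 0.0, 0.0, 1.0]] 0.22867832501010396
[[-0.9, -0.24, 0.37, 0.13], [-0.44, 0.53, -0.73, 0.69], [-0.03, -0.82, -0.58, 0.68], [0.0, 0.0, 0.0, 1.0]]
```

View pics/s1.png

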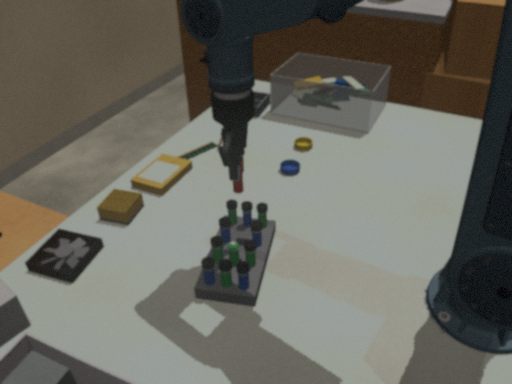

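The side view shows the red cell held upright at (238,185) over the rack. The green cell is still in place at (233,248), and the yellow tub is at (303,144). Next I'll carry the cell towards the tub.

>>> step_arm([
  [0,25,4,0,0,0,240],
  [0,75,12,0,0,0,240],
  [0,130,21,0,0,0,240],
  [0,190,31,0,0,0,240],
  [0,250,41,0,0,0,240],
  [0,310,51,0,0,0,240],
  [0,365,60,0,0,0,240],
  [0,415,68,0,0,0,240],
  [0,450,74,0,0,0,240],
  [0,469,77,0,0,0,240],
])

```text
time_s: 6.38
eef_pos: [0.5419, -0.4217, 0.1904]
eef_rot: [-0.088, -0.701, -0.09, 0.702]
wrist_force: [0.4, 0.2, -1.0]
opening: 0.226
```

>>> step_arm([
  [0,0,0,0,0,0,240],
  [0,0,0,0,0,0,240],
])

```text
time_s: 6.62
eef_pos: [0.5427, -0.4189, 0.1917]
eef_rot: [-0.089, -0.701, -0.091, 0.702]
wrist_force: [0.2, 0.7, -0.7]
opening: 0.23
```

```bash
python3 - <<'E'
from h import *
p,d,i,T=shot("wrist");save("w3",p);np.savez("w3.npz",p=p,d=d,T=T);W=tool();print(W.round(4).tolist())
h=cv2.cvtColor(p,cv2.COLOR_RGB2HSV);m=((h[...,0]>20)&(h[...,0]<35)&(h[...,1]>100)).astype(np.uint8)
m[300:]=0;n,l,st,ce=cv2.connectedComponentsWithStats(m)
for k in range(1,n):
    if st[k,4]>60:print(st[k].tolist())
ys,xs=np.nonzero(m);q=onplane(np.c_[xs,ys],.02,i,T);q=np.c_[q,np.ones(len(q))]@np.linalg.inv(W).T*1000
print("tool y/z extents",q[:,1].min(),q[:,1].max(),q[:,2].min(),q[:,2].max())
E
```

```text
[[-0.0011, 0.2529, -0.9675, 0.543], [0.0016, -0.9675, -0.2529, -0.4188], [-1.0, -0.0018, 0.0007, 0.1923], [0.0, 0.0, 0.0, 1.0]]
[476, 133, 36, 51, 708]
[233, 150, 45, 45, 1595]
[487, 151, 25, 107, 1474]
tool y/z extents -19.852855824543212 355.95167213739984 -50.41255882205481 115.37915508906171
```

View pics/w3.png

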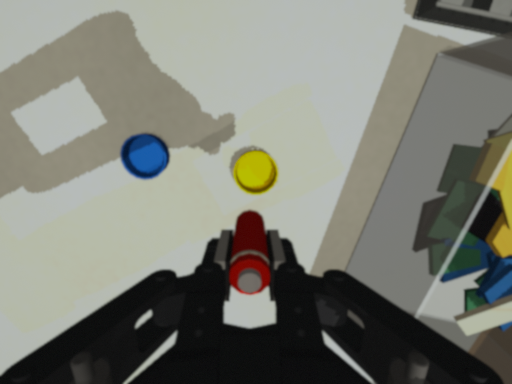

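The wrist view shows the yellow tub at (255,172), fully visible. The red cell hangs with its lower end at (250,215) and the blue tub is at (145,156). The bin is well to the right.

```bash
python3 - <<'E'
from h import *
s=np.load("w3.npz");p,T=s["p"],s["T"];i=ctrl.camera_info("wrist");W=tool()
f=lambda uv,z:(np.c_[onplane(uv,z,i,T),np.ones(len(np.atleast_2d(uv)))]@np.linalg.inv(W).T*1000).round(1)[:,1:3]
h=cv2.cvtColor(p,cv2.COLOR_RGB2HSV);m=np.zeros(h.shape[:2],np.uint8);m[140:205,225:290]=((h[...,0]>20)&(h[...,0]<35)&(h[...,1]>100))[140:205,225:290]
c=max(cv2.findContours(m,0,1)[0],key=cv2.contourArea);e=cv2.fitEllipse(cv2.convexHull(c));print(e,"at z=.02",f([e[0]],.02),"z=.01",f([e[0]],.01))
b=cv2.boundingRect(c);print("widths",f([[b[0],172],[b[0]+b[2],172],[255,b[1]],[255,b[1]+b[3]]],.02))
r=np.zeros_like(m);r[195:300,220:280]=(((h[...,0]<8)|(h[...,0]>172))&(h[...,1]>110))[195:300,220:280]
ys,xs=np.nonzero(r);print("red",xs.min(),xs.max(),ys.min(),ys.max())
for y in(212,220,228,245):q=xs[ys==y];print(y,q.min(),q.max())
print(f([[250,ys.min()]],W[2,3]-.034))
E
```

```text
((255.130126953125, 172.01573181152344), (44.62821578979492, 45.02548599243164), 128.3082733154297) at z=.02 [[ 7.1 -3.1]] z=.01 [[ 7.3 -0.7]]
widths [[-19.8  -3.1]
 [ 34.8  -3.1]
 [  6.8 -29.7]
 [  7.1  26.3]]
red 228 270 211 293
212 244 255
220 238 261
228 236 263
245 231 267
[[ 0.7 -7.5]]
```

>>> step_arm([
  [20,6,-3,0,0,0,240],
  [50,7,-3,0,0,0,240],
  [80,7,-3,0,0,0,240],
  [105,7,-3,0,0,0,240],
  [125,7,-3,0,0,0,240],
  [138,7,-3,0,0,0,240],
  [144,7,-3,0,0,0,240],
  [144,7,-3,0,0,0,240],
])

```text
time_s: 7.68
eef_pos: [0.548, -0.4264, 0.0494]
eef_rot: [0.09, 0.701, 0.09, -0.701]
wrist_force: [-0.3, 0.0, 0.6]
opening: 0.226
```

```bash
python3 - <<'E'
from h import *
print(tool().round(4).tolist())
p,d,i,T=shot("wrist");q,_,_,_=shot("side");a=p[130:330,150:350];b=q[100:180,260:340]
save("ws4",np.hstack([cv2.resize(a,(400,400)),cv2.resize(b,(400,400))]))
E
```

```text
[[0.0002, 0.2522, -0.9677, 0.548], [-0.0002, -0.9677, -0.2522, -0.4264], [-1.0, 0.0003, -0.0001, 0.0494], [0.0, 0.0, 0.0, 1.0]]
```

View pics/ws4.png

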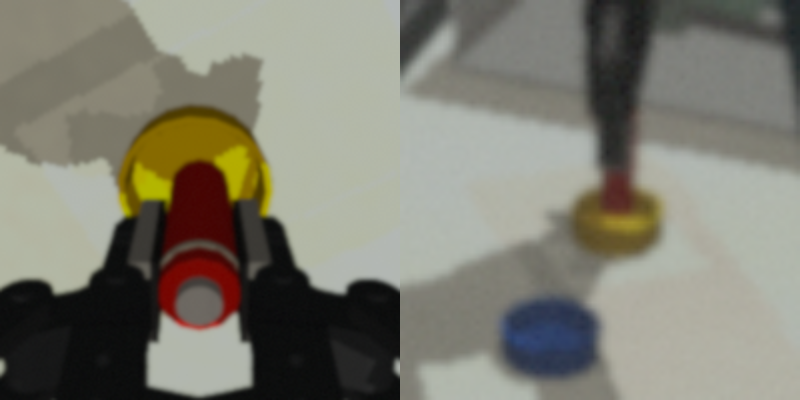

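In the crop, the cell's lower end (about (198,165)) is inside the tub outline (120–272) and roughly central, in both views. I'll lower it the last millimetres while watching the force.

>>> step_arm([
  [4,0,0,0,0,0,240],
  [8,0,0,0,0,0,240],
  [11,0,0,0,0,0,240],
  [11,0,0,0,0,0,240],
  [11,0,0,0,0,0,240],
])

```text
time_s: 8.4
eef_pos: [0.5478, -0.4263, 0.0383]
eef_rot: [-0.09, -0.701, -0.09, 0.701]
wrist_force: [-0.0, -0.2, -0.8]
opening: 0.226
```

>>> step_arm([
  [0.5,0,0,0,0,0,240],
  [1,0,0,0,0,0,240],
  [1,0,0,0,0,0,240],
])

```text
time_s: 8.78
eef_pos: [0.5478, -0.4263, 0.0373]
eef_rot: [-0.09, -0.701, -0.09, 0.701]
wrist_force: [0.7, -0.4, -0.3]
opening: 0.232
```

>>> step_arm([
  [0.5,0,0,0,0,0,240],
  [1,0,0,0,0,0,240],
  [1,0,0,0,0,0,240],
])

```text
time_s: 9.15
eef_pos: [0.548, -0.4264, 0.0369]
eef_rot: [0.09, 0.701, 0.09, -0.701]
wrist_force: [-1.6, 1.5, 4.9]
opening: 0.226
```

Contact with the floor (about 5 N). I'll release gently and partly, then retreat.

>>> step_arm([
  [0,0,0,0,0,0,205],
  [0,0,0,0,0,0,185],
  [0,0,0,0,0,0,165],
  [0,0,0,0,0,0,140],
  [0,0,0,0,0,0,120],
  [0,0,0,0,0,0,110],
  [0,0,0,0,0,0,110],
])

```text
time_s: 10.02
eef_pos: [0.5479, -0.4263, 0.0363]
eef_rot: [0.09, 0.701, 0.09, -0.701]
wrist_force: [-1.3, -0.6, -0.0]
opening: 0.565
```

>>> step_arm([
  [-10,0,0,0,0,0,110],
  [-30,0,0,0,0,0,110],
  [-60,0,0,0,0,0,110],
  [-95,0,0,0,0,0,110],
  [-130,0,0,0,0,0,110],
  [-150,0,0,0,0,0,110],
  [-150,0,0,0,0,0,110],
  [-150,0,0,0,0,0,110],
])

```text
time_s: 11.02
eef_pos: [0.5472, -0.4257, 0.1848]
eef_rot: [-0.089, -0.701, -0.091, 0.702]
wrist_force: [0.5, 0.0, -0.6]
opening: 0.567
```

```bash
python3 - <<'E'
from h import *
print(ctrl.get_obs()["eef_pos"],ctrl.get_obs()["opening"])
p,d,i,T=shot("wrist");q,_,_,_=shot("side");a=p[100:250,175:325];b=q[90:270,190:370]
h=cv2.cvtColor(p,cv2.COLOR_RGB2HSV)
def big(m):
    m=m.astype(np.uint8);m[300:]=0;m[:,:150]=0;m[:,400:]=0
    return max(cv2.findContours(m,0,1)[0],key=cv2.contourArea)
y=big((h[...,0]>20)&(h[...,0]<35)&(h[...,1]>100));r=big(((h[...,0]<8)|(h[...,0]>172))&(h[...,1]>110)&(h[...,2]>130))
ey=cv2.minEnclosingCircle(y);er=cv2.minEnclosingCircle(r);print(ey,er,onplane([ey[0]],.02,i,T),onplane([er[0]],.073,i,T))
p2,_,i2,T2=shot("top");h=cv2.cvtColor(p2,cv2.COLOR_RGB2HSV);m=((h[...,0]>50)&(h[...,0]<85)&(h[...,1]>100)&(h[...,2]>60)).astype(np.uint8);k=np.zeros_like(m);k[185:215,155:185]=m[185:215,155:185]
ys,xs=np.nonzero(k);print("green",len(xs),len(xs) and (xs.mean(),ys.mean()))
save("ws5",np.hstack([cv2.resize(a,(400,400)),cv2.resize(b,(400,400))]))
E
```

```text
[ 0.54724567 -0.42566562  0.18479818] 0.567296057084933
((248.8303985595703, 175.51321411132812), 23.099224090576172) ((250.76414489746094, 187.33018493652344), 9.614091873168945) [[ 0.5476474  -0.42476625  0.02      ]] [[ 0.54935966 -0.42656314  0.073     ]]
green 37 (np.float64(167.72972972972974), np.float64(201.24324324324326))
```

View pics/ws5.png

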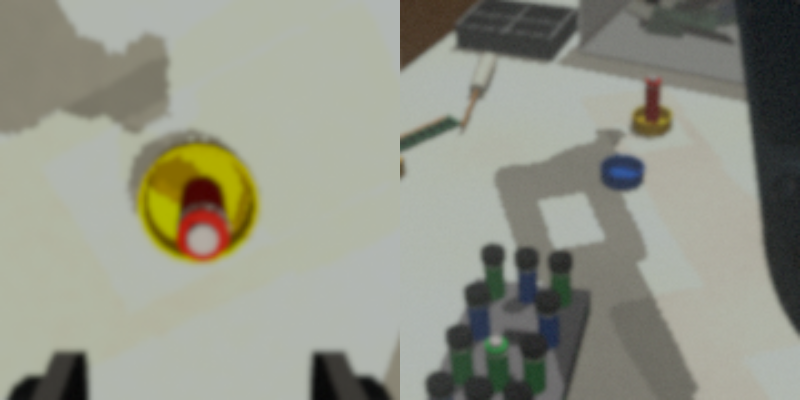

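The picture shows the red cell upright in the yellow tub: crop (205,220) in the wrist view and (652,100) in the side view. Its top measures about 2.5 mm from the tub axis. The green cell is unmoved at (168,201) in the top view, and the gripper is clear.

```bash
python3 -c "
from bench import ctrl
print(ctrl.hand_in())"
```

```text
the job is handed in; nothing more can be done
None
```

The red cell is out of the rack and standing upright on the floor of the yellow tub. I handed the job in at about 11 s; no verdict was reported.

- **Lift:** The fingers went down into the wide gaps on either side, part open at about 46 mm. The cell came straight up, and the wrist force read no more than about 6 N at the end of each move.
- **Placing:** I lowered it until the floor contact read about 5 N, then opened the fingers gently and backed the gripper off to 0.185 m height.
- **Last checks:** In the wrist view, the top of the cell was about 2.5 mm from the tub's axis, and both views showed it upright. In the top view, the green cell was within about 0.2 pixel of where it started.
- **Disagreement:** The top and wrist cameras differed by about 2–4 mm on the positions of the cells and the tub. I used the closer wrist readings. No check failed.

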